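Fit the spindle to the candle turntable drive

ROBOT

A 6-joint arm with a two-finger parallel gripper is mounted at the origin on a cart in front of the work surface, level with it; the furniture and walls round the work are solid. World frame = base frame: x ahead of the robot, y to its left, z up, the work surface at z = 0. Lengths are in m, angles in degrees, forces in N, time in s.
With the tool pointing down it reaches from about 0.4 to 0.825 m from the base axis. Payload 7 kg.
Tool frame: the origin (TCP) lies between the finger pads; the fingertips stand 17 mm ahead of it and the grasp point (between the pads) lies 2 mm behind it; x points along the fingers, y is the direction in which the jaws open and shut, and the axes are right-handed (so a half turn about x gives the same grasp; the last joint's range is limited). The gripper opens to 88 mm and grips with 3 to 60 N. Pads are 19 mm wide; open, the fingers measure 130 mm over their backs; the gripper's body (78 mm by 193 mm) begins 47 mm behind the grasp point.
Start: joints at [82.798, 20.546, 0.682, 0, -70.136, -16.507], TCP at [0.271, 0.618, 0.209] pointing down, gripper open.
Joint ranges: [-176.03, 176.03], [-82.01, 121.73], [-58.28, 71.71], [-173.87, 95.51], [-174.79, -0.11], [-173.66, 173.66]. Speed limits (degrees/s): [136.94, 136.94, 172.46, 180, 180, 180].

INTERFACE

Orientations are given as [roll, pitch, yaw] about the fixed x, y, z axes, in that order (R = Rz(yaw) Ry(pitch) Rx(roll)).
In Python, from plant import r gives the robot as it stands.
- The arm moves only by the shell command python3 -m jog 'ROWS' [FORCE]. ROWS is a JSON object of lists of equal length, an entry for each row: "fingers": the opening, from 0 (shut) to 1 (fully open); "dp": the shift along the tool's x, y, z in mm, a list of three; "twist": the turn about the tool's x in degrees. In form: {"fingers": [fingers, ...], "dp": [[dx, dy, dz], ...], "twist": [twist, ...]}. A call has exactly 5 rows; each row is the pose to reach, as a shift and turn from the pose measured when the call began, along the tool's axes at that moment; what a row does not reach only later rows make up. A row lasts 1/10 s, in which the tool goes at most 50 mm and 8.59 degrees, less where a joint would pass 70% of its speed; a pose out of reach is approached as far as the arm can. A call with a gripper value outside its range is refused whole. The fingers move at their own pace and stop on an object; FORCE is the grip in N (left out, the last holds). Time passes only in rows, so rows that repeat a pose let the fingers close, or fill a call up. It gives the time, the measured TCP pose, the force and the opening at its end, in the units of the state.
- r.get_state(): the state, without advancing time (a new reading comes with each control period).
- r.capture(name): name is "scene" or "top"; returns a dict with "frame" (384x512x3 uint8, red, green, blue), "intrinsics" (3x3 intrinsics, pixels), "D" ([k1, k2, p1, p2, k3] as OpenCV has them; the pictures are not rectified), "pose" (4x4, takes a point from camera to world coordinates). Camera axes: x right, y down, z forward; pixel columns grow to the right and rows downward; lengths in m; the calibration is good to about 2 mm. A picture is of the moment at which its call begins. There is no depth.
- r.close_job(): hands the job in, once; it reports no verdict.
The state is a dict: "time_s": time; "joints": joint angles; "qd": joint speeds; "joint_torque": joint torques, N m; "tcp_pos": TCP position; "eef_rot": TCP orientation; "contact_force": force on the tool from outside, world axes, zero at the start; "moment": the same for the moment, N m; "gripper_width": finger opening in m.
Only numpy, scipy, OpenCV 4.12 (cv2) and the standard library are available. Lean on these libraries where they do the work, as an engineer would, in place of code of your own. Each camera call takes 0.05 s, during which the arm holds its last target. There are 200 camera calls.

TASK

Set the white turntable drive upright on the table midway between the two open candles at the left front of the table (left of and in front of the wooden plinth), in line with them, and let go of it; then take the spindle by its black grip, turn it until its four lugs mesh with the cross-shaped socket in the drive, slide it fully home, without ramming it, against the spring and keep it pressed down. Finish while still gripping the spindle and pressing it home, so that I can tighten the locking screw. Do not shift the candles, jars, tin or card box.

Things in the scene. Friction and masses are not known exactly. Their poses are not given: they have to be found in the camera images.
- drive_center (a point): centre (half-way up, 28 mm over its underside) of the loose turntable drive, 56 mm tall, about 0.7 kg: a white round housing, 60 mm in diameter and 31 mm tall, and on it a square aluminium head, 41 x 41 mm along its x and y axes and 25 mm tall. z is up when it stands upright. Grasp it round the white housing.
- drive_socket (a point): centre of the mouth of the drive's socket, level with the aluminium top, 56 mm over the drive's underside. The socket is a cross of two slots, each 9 mm wide and 35 mm long, along this point's x and y axes, and 25 mm deep, with a sprung brass pin in the middle.
- pin (a joint): travel (m) of the sprung brass pin, 8 mm thick, whose free top is 12 mm below the socket's mouth: 0 free, about 0.008 when the spindle is fully home (stop at 0.011). It starts to yield at about 4 N and takes about 9 N when the spindle is home; without a push the spindle rides up again by 8 mm.
- spindle_center (a point): centre (half-way up, 30.5 mm over its lower end) of the loose spindle, 61 mm tall, about 0.15 kg, standing upright on its lugs; z up. Top 36 mm: a black flat-sided grip, 26 mm along this point's x by 20 mm along its y. Fully home, the flange rests on the drive's top and this point is 10.5 mm above the socket's mouth.
- spindle: the same spindle; origin at the centre of its lower end, z up. Lowest 20 mm: a cross of two steel blades, each 6 mm thick and 32 mm long, along its x and y axes, rounded below (four equal lugs: it fits at every quarter turn). Above them a brass flange, 42 mm in diameter, 5 mm thick, then the black grip.
- drive: the same drive; origin at the centre of its underside, z up.
- candle_a_center (a point): centre of the left open candle: a lidless glass with pale wax and a wick, 67 mm in diameter, 74 mm tall (half-way up). Loose.
- candle_b_center (a point): centre of the right open candle, alike, 300 mm from the first. Loose.
- between (a point): the point on the table midway between the two open candles.
- plinth_box: fixed dark wooden plinth behind the work, turned by 45 degrees, 195 mm tall, with a tall sign on it; origin near the middle of its underside. Its nearest edge stands upright about 0.20 m in front of the origin (towards the robot, at x = 0.51 m, y = -0.03 m): carry things round the front of it.
- jar_right_center (a point): centre of a lidded candle jar, 69 mm in diameter, 82 mm tall; leave it alone.
- jar_left_center (a point): centre of the other loose lidded candle jar, 69 mm in diameter, 82 mm tall; leave it alone.
- tin_center (a point): centre of a flat gold tin, 61 x 88 x 22 mm (x, y, z); leave it alone.
- cards_center (a point): centre of a flat white card box, 65 x 92 x 19 mm (x, y, z); leave it alone.
There are look-alikes about, which are no part of the job. Leave any pink or turquoise look-alike of the part that bears candle_a_center alone.

How it is judged:
By the outcome, as a careful person would: the job done as asked, in the order asked, and still so for the second after the job is handed in, while the arm keeps its last pose, push and grip.
It also fails if it takes over 72 s, if anything falls off the work surface, if the arm or the gripper's body presses on something with over 40 N, if the wrist force passes 120 N, or if a joint passes its speed limit or range.

## Working session

There is one attempt and no reset: what is moved stays moved. The work goes in short steps, Python scripts to look and compute and a shell command to move; the robot and the scene stay as the last step left them, time stands still between calls to the robot, and variables do not carry over. Pictures are saved under pics/ and viewed, on a budget of 10 in all, crops included, one or two more only if the job needs it, and the job is handed in when it is done.

```bash
ls; mkdir -p pics
python3 - <<'E'
from plant import r
import cv2,numpy as np
s=r.get_state();print(s)
for n in("scene","top"):
    c=r.capture(n);cv2.imwrite(f"pics/{n}0.png",c["frame"][:,:,::-1]);np.savez(f"pics/{n}0.npz",**c)
    print(n,c["intrinsics"],c["D"],np.round(c["pose"],4))
a=[cv2.imread(f"pics/{n}0.png") for n in("scene","top")]
E
```

```text
pics
{'time_s': 0.0, 'joints': array([ 8.27981641e+01,  2.05892917e+01,  6.33243236e-01, -2.04173216e-02,
       -7.01365571e+01, -1.65084691e+01]), 'qd': array([ 0.12694515, -0.02141226,  0.05537341,  0.01511766,  0.01172831,
       -0.01371343]), 'joint_torque': array([-1.33876292e-03, -5.82723141e+01,  2.93048537e+01,  6.99690789e+00,
        6.72890237e-03, -1.82873127e-04]), 'tcp_pos': array([0.27122428, 0.6175331 , 0.20824195]), 'eef_rot': array([  94.80050512,   89.90542557, -108.91675286]), 'contact_force': array([1.07299741, 0.04967133, 0.40560222]), 'moment': array([-0.01805481,  0.00693727, -0.03009558]), 'gripper_width': 0.08733659889810043}
scene [[464.76884062   0.         263.88973254]
 [  0.         464.76884062 188.2016127 ]
 [  0.           0.           1.        ]] [-0.13873258  0.          0.          0.          0.        ] [[ 0.8655 -0.2544  0.4314 -0.0862]
 [-0.5004 -0.4015  0.7671 -1.1339]
 [-0.0219 -0.8798 -0.4748  0.7617]
 [ 0.      0.      0.      1.    ]]
top [[381.12012917   0.         255.97463939]
 [  0.         381.12012917 196.86166755]
 [  0.           0.           1.        ]] [-0.09107977  0.          0.          0.          0.        ] [[ 0.006  -0.9912  0.1323  0.3689]
 [-1.     -0.0068 -0.0061 -0.0192]
 [ 0.007  -0.1323 -0.9912  1.4194]
 [ 0.      0.      0.      1.    ]]
```

View pics/scene0.png

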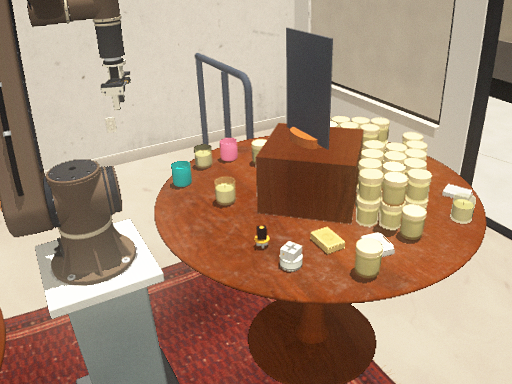

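View pics/top0.png

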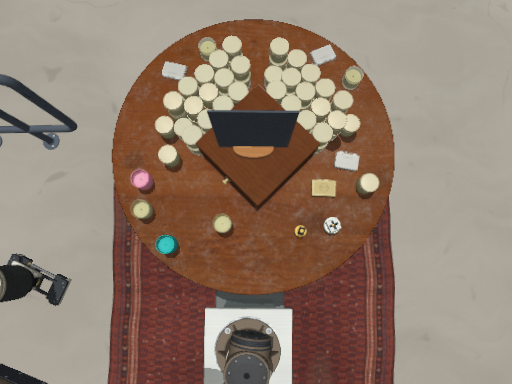

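Scene (pic 1) and top (pic 2), pixel positions:
- **Drive:** top (332,226), scene (291,256).
- **Spindle:** top (301,231), scene (262,237).
- **Open pale candles:** top (142,210), (222,224), (207,47) and (353,77). The last two are at the back, so candles A and B are the first two.
- **Look-alikes:** turquoise (166,244) and pink (141,179).
- **Small brass bit:** (226,181), on the plinth side.

Next I'll check the choice in one close-up mosaic.

```bash
cat > h.py <<'E'
import numpy as np, cv2
from plant import r
def cap(n):
    return r.capture(n)
def load(n): return dict(np.load(n))
def ray(c,px):
    u=cv2.undistortPoints(np.array(px,float).reshape(-1,1,2),c["intrinsics"],c["D"]).reshape(-1,2)
    d=np.c_[u,np.ones(len(u))]@c["pose"][:3,:3].T
    return c["pose"][:3,3],d
def onz(c,px,z):
    o,d=ray(c,px); return (o+d*((z-o[2])/d[:,2])[:,None])[:,:2]
def proj(c,P):
    T=np.linalg.inv(c["pose"]);rv,_=cv2.Rodrigues(T[:3,:3])
    return cv2.projectPoints(np.array(P,float).reshape(-1,1,3),rv,T[:3,3],c["intrinsics"],c["D"])[0].reshape(-1,2)
def crop(c,cx,cy,w,h,k): 
    f=c["frame"][int(cy-h/2):int(cy+h/2),int(cx-w/2):int(cx+w/2),::-1]
    return cv2.resize(f,None,fx=k,fy=k,interpolation=cv2.INTER_CUBIC)
E
python3 - <<'E'
from h import *
t=load("pics/top0.npz");s=load("pics/scene0.npz")
a=np.hstack([crop(t,317,228,66,50,6),crop(s,276,248,66,50,6)])
b=np.hstack([crop(t,182,220,132,66,3),crop(s,205,178,132,66,3)])
cv2.imwrite("pics/c1.png",np.vstack([a,b]))
for n,p,z in(("drive",(332,226),.056),("spin",(301,231),.061),("A",(142,210),.074),("B",(222,224),.074),("teal",(166,244),.074),("pink",(141,179),.074),("tin",(324,188),.022),("jar",(369,183),.08)): print(n,onz(t,p,z).round(3))
E
```

```text
drive [[ 0.447 -0.301]]
spin [[ 0.429 -0.189]]
A [[0.498 0.379]]
B [[0.451 0.092]]
teal [[0.379 0.288]]
pink [[0.611 0.388]]
tin [[ 0.591 -0.281]]
jar [[ 0.601 -0.434]]
```

View pics/c1.png

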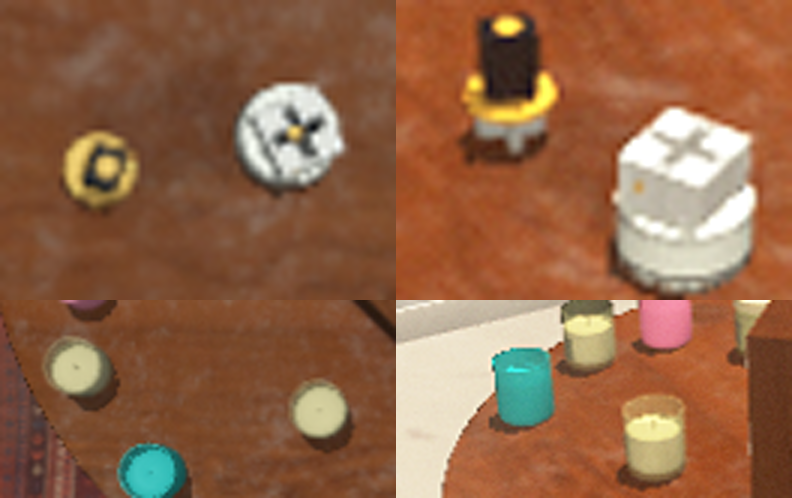

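Pic 3 confirms the choice. The drive is the white round part with a square head and cross socket, the spindle has the black grip on a brass flange, and both candles hold pale wax in clear glass. Next I'll measure centres and angles.

```bash
cat >> h.py <<'E'
def rect(c,x0,y0,half,z,mm=0.5):
    # rectified patch on plane z: columns = -y (right), rows = -x (down), like the top view
    g=np.arange(-half,half,mm*1e-3)
    Y,X=np.meshgrid(y0-g,x0-g)
    X,Y=np.meshgrid(x0-g,y0-g,indexing="ij")
    p=proj(c,np.c_[X.ravel(),Y.ravel(),np.full(X.size,z)]).astype(np.float32).reshape(*X.shape,2)
    return cv2.remap(c["frame"][:,:,::-1].copy(),p,None,cv2.INTER_CUBIC),X,Y
def tri(c1,p1,c2,p2):
    o1,d1=ray(c1,[p1]);o2,d2=ray(c2,[p2]);d1=d1[0]/np.linalg.norm(d1);d2=d2[0]/np.linalg.norm(d2)
    st=np.linalg.lstsq(np.c_[d1,-d2],o2-o1,rcond=None)[0]
    a=o1+d1*st[0];b=o2+d2*st[1];return (a+b)/2,np.linalg.norm(a-b)
def cen(c,box,f):
    # centroid of mask in box (x0,y0,x1,y1), f on HSV float image
    x0,y0,x1,y1=box;hsv=cv2.cvtColor(c["frame"],cv2.COLOR_RGB2HSV)[y0:y1,x0:x1].astype(int)
    m=f(hsv[...,0],hsv[...,1],hsv[...,2]).astype(np.uint8)
    n,l,st,ce=cv2.connectedComponentsWithStats(m)
    if n<2: return None
    k=1+np.argmax(st[1:,4]);return ce[k]+[x0,y0],st[k],st[k][4]
E
python3 - <<'E'
from h import *
t=load("pics/top0.npz");s=load("pics/scene0.npz")
wax=lambda h,sa,v:(h>18)&(h<40)&(sa>40)&(v>150)
for n,bt,bs in(("A",(125,193,162,230),(190,142,215,170)),("B",(205,208,242,242),(210,175,240,210))):
    a=cen(t,bt,wax);b=cen(s,bs,wax);print(n,a[0],a[1][2:],b[0],b[1][2:],"ray z.05",onz(t,a[0],.05))
yel=lambda h,sa,v:(h>12)&(h<32)&(sa>110)&(v>140)
print("pin",(a:=cen(t,(322,215,345,238),lambda h,sa,v:(h>10)&(h<35)&(sa>70)&(v>110)))[0],a[2],onz(t,a[0],.044))
wh=lambda h,sa,v:(v>130)&(sa<60)
a=cen(t,(318,210,350,245),wh);print("drive white",a[0],a[1],onz(t,a[0],.04))
a=cen(t,(288,218,314,246),yel);print("spindle yel",a[0],a[1],onz(t,a[0],.025),onz(t,a[0],.061))
ims=[]
for c in(t,s):
    for (x,y,z) in((.447,-.301,.056),(.429,-.189,.061)):
        im,X,Y=rect(c,x,y,.05,z,.3); cv2.drawMarker(im,(im.shape[1]//2,)*2,(255,0,255),0,8); ims.append(im)
print(ims[0].shape)
cv2.imwrite("pics/c2.png",cv2.resize(np.vstack([np.hstack(ims[:2]),np.hstack(ims[2:])]),(600,600)))
E
```

```text
A [140.76237624 209.44059406] [ 16  16 202] [203.06198347 157.3677686 ] [ 22  17 242] ray z.05 [[0.50276933 0.39060793]]
B [222.12444444 223.60888889] [ 17  17 225] [224.95415473 192.09455587] [ 20  20 349] ray z.05 [[0.45395372 0.09343903]]
pin [335.59649123 234.12280702] 114 [[ 0.41858937 -0.31643537]]
drive white [331.83769634 224.4973822 ] [  6   7  17  17 191] [[ 0.45361232 -0.30415008]]
spindle yel [297.90196078 229.54901961] [ 6  7 11 12 51] [[ 0.43550238 -0.18188891]] [[ 0.43378366 -0.17768776]]
(334, 334, 3)
```

View pics/c2.png

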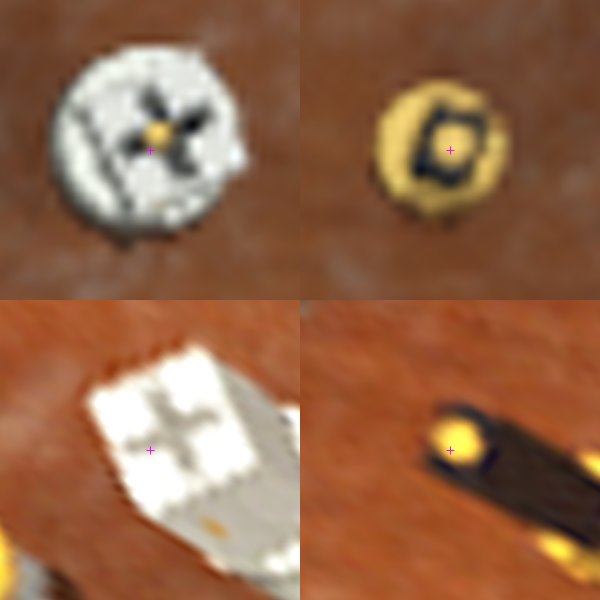

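Pic 4 shows both views rectified:
- **Drive:** head and cross centred near (0.4537,-0.308), yaw about 25° mod 90.
- **Spindle:** cap near (0.432,-0.191), long axis at about -14°.
- **Candles:** 0.301 m apart, midpoint about (0.478,0.242).

Next is a helper that works out moves.

```bash
cat >> h.py <<'E'
from scipy.spatial.transform import Rotation as Ro
def st():
    s=r.get_state();R=Ro.from_euler("xyz",s["eef_rot"],degrees=True).as_matrix()
    return s,R
def show():
    s,R=st();jy=np.degrees(np.arctan2(R[1,1],R[0,1]))
    print("t%.2f"%s["time_s"],"tcp",(s["tcp_pos"]*1e3).round(1),"jawyaw %.1f"%jy,"down",R[:,0].round(3),"F",s["contact_force"].round(1),"w %.1f"%(s["gripper_width"]*1e3),"J",s["joints"].round(0))
    return s,R,jy
def go(*pts):
    """pts: (x,y,z[,jawyaw]) mm -> dp in the present tool axes, twist"""
    s,R,jy=show()
    for p in pts:
        d=R.T@(np.array(p[:3])-s["tcp_pos"]*1e3)
        tw="" if len(p)<4 else "twist %.1f"%((-(p[3]-jy)+90)%180-90)
        print(p,"dp",d.round(1),tw)
E
python3 - <<'E'
from h import *
go((420,350,250),(440,0,250),(454,-308,250),(454,-308,250,18))
E
```

```text
t0.10 tcp [271.3 617.6 208.3] jawyaw -113.7 down [-0.    -0.001 -1.   ] F [-0.2  0.5  0.3] w 87.4 J [ 83.  21.   1.  -0. -70. -17.]
(420, 350, 250) dp [ -41.4  185.2 -243.8] 
(440, 0, 250) dp [ -40.9  497.6 -402.9] 
(454, -308, 250) dp [ -40.4  774.  -539.6] 
(454, -308, 250, 18) dp [ -40.4  774.  -539.6] twist 48.3
```

```bash
python3 -m jog '{"fingers":[1,1,1,1,1],"dp":[[-8,30,-39],[-16,60,-79],[-24,90,-118],[-32,120,-157],[-40,150,-196]],"twist":[0,0,0,0,0]}'
python3 - <<'E'
from h import *
go((440,200,250),(440,0,250),(454,-308,250),(454,-308,250,18))
E
```

```text
time_s: 0.6
tcp_pos: [0.3907, 0.3997, 0.2486]
eef_rot: [91.3, 89.9, -112.4]
contact_force: [0.7, 0.0, 0.2]
gripper_width: 0.0877
t0.60 tcp [390.7 399.7 248.6] jawyaw -113.7 down [-0.001 -0.002 -1.   ] F [0.7 0.  0.2] w 87.7 J [ 66.   8. -11.   0. -71.   1.]
(440, 200, 250) dp [  -1.1  163.  -125.4] 
(440, 0, 250) dp [  -0.7  346.2 -205.7] 
(454, -308, 250) dp [-2.000e-01  6.226e+02 -3.423e+02] 
(454, -308, 250, 18) dp [-2.000e-01  6.226e+02 -3.423e+02] twist 48.3
```

```bash
python3 -m jog '{"fingers":[1,1,1,1,1],"dp":[[0,41,-31],[0,82,-62],[0,123,-94],[0,163,-125],[0,208,-145]],"twist":[0,0,0,0,0]}'
python3 -m jog '{"fingers":[1,1,1,1,1],"dp":[[0,46,-20],[0,92,-41],[0,138,-61],[0,181,-82],[0,224,-103]],"twist":[0,0,0,0,0]}'
python3 -m jog '{"fingers":[1,1,1,1,1],"dp":[[0,38,-19],[0,76,-38],[0,114,-57],[0,152,-76],[0,190,-94]],"twist":[8,16,24,32,40]}'
python3 - <<'E'
from h import *
go((454,-307,22,18))
t=cap("top");s=cap("scene")
a=np.hstack([crop(t,325,232,110,80,3.6),crop(s,290,232,110,80,3.6)])
cv2.imwrite("pics/c3.png",a); np.savez("pics/top1.npz",**t);np.savez("pics/scene1.npz",**s)
E
```

```text
time_s: 1.1
tcp_pos: [0.44, 0.1555, 0.2487]
eef_rot: [91.6, 89.9, -112.1]
contact_force: [1.5, -0.4, 0.4]
gripper_width: 0.0874
time_s: 1.6
tcp_pos: [0.4436, -0.093, 0.2495]
eef_rot: [105.7, 89.9, -98.0]
contact_force: [1.7, 0.9, 0.4]
gripper_width: 0.0877
time_s: 2.1
tcp_pos: [0.453, -0.3066, 0.2496]
eef_rot: [137.9, 89.9, -106.1]
contact_force: [1.1, 0.6, 0.3]
gripper_width: 0.0876
t2.10 tcp [ 453.  -306.6  249.6] jawyaw -154.0 down [-0.    -0.002 -1.   ] F [1.1 0.6 0.3] w 87.6 J [-13.   7. -12.   0. -71.  39.]
(454, -307, 22, 18) dp [227.6  -0.9  -0.5] twist 8.0
```

View pics/c3.png

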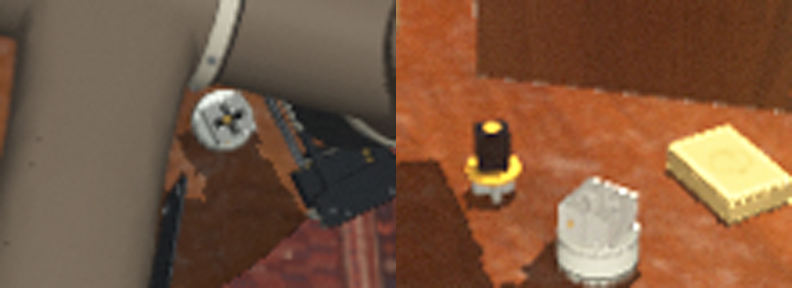

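The top view shows the drive head centred between the open fingers at about (225,120) in the crop, with the spindle and tin clear. I'll descend and grasp.

```bash
python3 -m jog '{"fingers":[1,1,1,1,1],"dp":[[40,0,0],[80,0,0],[120,0,0],[160,-1,0],[190,-1,-1]],"twist":[2,4,6,8,8]}'
python3 -m jog '{"fingers":[1,1,1,1,1],"dp":[[10,0,0],[20,0,0],[30,0,0],[37,0,0],[37,0,0]],"twist":[0,0,0,0,0]}'
python3 -m jog '{"fingers":[0.6,0.6,0.6,0.6,0.6],"dp":[[0,0,0],[0,0,0],[0,0,0],[0,0,0],[0,0,0]],"twist":[0,0,0,0,0]}' 30
python3 -m jog '{"fingers":[0.5,0.5,0.5,0.5,0.5],"dp":[[0,0,0],[0,0,0],[0,0,0],[0,0,0],[0,0,0]],"twist":[0,0,0,0,0]}' 35
python3 -c "
from h import *
show()"
```

```text
time_s: 2.7
tcp_pos: [0.4522, -0.3085, 0.0562]
eef_rot: [83.1, 89.7, -169.1]
contact_force: [0.8, -0.1, 0.2]
gripper_width: 0.0879
time_s: 3.2
tcp_pos: [0.4521, -0.3085, 0.019]
eef_rot: [82.4, 89.7, -169.9]
contact_force: [1.1, -0.3, 1.0]
gripper_width: 0.0877
time_s: 3.7
tcp_pos: [0.4522, -0.3086, 0.0193]
eef_rot: [84.4, 89.7, -167.9]
contact_force: [-0.4, -0.3, -0.1]
gripper_width: 0.0551
time_s: 4.2
tcp_pos: [0.4528, -0.3087, 0.0194]
eef_rot: [92.9, 89.8, -159.3]
contact_force: [2.4, -0.2, 0.4]
gripper_width: 0.0438
t4.20 tcp [ 452.8 -308.7   19.4] jawyaw -162.2 down [-0.003 -0.001 -1.   ] F [ 2.4 -0.2  0.4] w 43.8 J [-14.  20. -29.   0. -41.  31.]
```

The width reads 43.8 mm, less than the 60 mm housing, so I'll look.

Run:
```python
from h import *
t=cap("top");s=cap("scene")
a=np.hstack([crop(t,325,228,110,100,3.6),crop(s,285,242,110,100,3.6)])
cv2.imwrite("pics/c4.png",a)
```

```text
(no output)
```

View pics/c4.png

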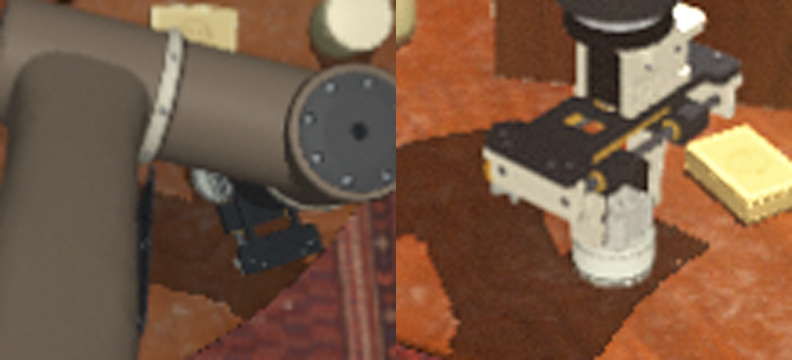

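Run:
```python
from h import *
s,R,jy=show()
c=cap("scene")
p=s["tcp_pos"]
off=np.array([285-55,242-50])
for n,P in(("tcp",p),("tipL",p+R[:,0]*.017+R[:,1]*.022),("tipR",p+R[:,0]*.017-R[:,1]*.022),("drive bottom",[.4537,-.308,0]),("drive top",[.4537,-.308,.056])):
    q=proj(c,[P])[0]; print(n,q.round(1),"crop",((q-off)*3.6).round(0)+[396,0])
a=cen(c,(260,225,320,285),lambda h,sa,v:(v>140)&(sa<45));print(a)
```

```text
t4.30 tcp [ 452.6 -308.7   19.4] jawyaw -162.2 down [-0.004 -0.001 -1.   ] F [ 3.1 -0.3 -0.5] w 43.6 J [-14.  20. -29.   0. -41.  31.]
tcp [290.4 258.4] crop [613. 239.]
tipL [285.  267.5] crop [594. 272.]
tipR [295.5 259.8] crop [632. 244.]
drive bottom [290.6 264. ] crop [614. 259.]
drive top [290.7 246.8] crop [615. 197.]
(array([291.80607477, 258.01168224]), array([ 19,  15,  24,  31, 428], dtype=int32), np.int32(428))
```

Run:
```python
from h import *
t=cap("top");s=cap("scene")
cv2.imwrite("pics/c5.png",np.hstack([crop(s,290,245,50,60,9),crop(t,336,226,36,60,9)]))
show()
```

```text
t4.45 tcp [ 452.5 -308.6   19.4] jawyaw -162.2 down [-0.004 -0.001 -1.   ] F [ 3.6 -0.8  0.6] w 43.9 J [-14.  20. -29.   0. -41.  31.]
```

View pics/c5.png

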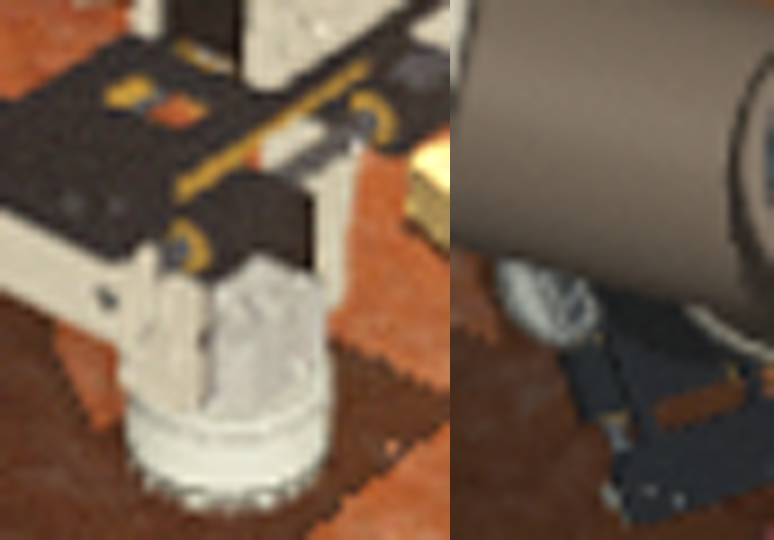

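Run:
```python
from h import *
s,R,jy=show()
c=cap("scene");p=s["tcp_pos"]
for h in (0,.028):
  for b in(.049,.08):
    print("lift",h,"behind",b,[proj(c,[p+np.array([0,0,h])-R[:,0]*b+R[:,1]*u*.0965+R[:,2]*v*.039])[0].round(0).tolist() for u in(1,-1) for v in(1,-1)])
```

```text
t4.45 tcp [ 452.5 -308.6   19.4] jawyaw -162.2 down [-0.004 -0.001 -1.   ] F [ 3.6 -0.8  0.6] w 43.9 J [-14.  20. -29.   0. -41.  31.]
lift 0 behind 0.049 [[254.0, 254.0], [278.0, 267.0], [302.0, 223.0], [325.0, 233.0]]
lift 0 behind 0.08 [[253.0, 244.0], [277.0, 256.0], [302.0, 213.0], [325.0, 223.0]]
lift 0.028 behind 0.049 [[253.0, 245.0], [277.0, 257.0], [302.0, 214.0], [325.0, 224.0]]
lift 0.028 behind 0.08 [[253.0, 235.0], [277.0, 247.0], [302.0, 204.0], [326.0, 214.0]]
```

Run:
```python
from h import *
c=load("pics/scene0.npz");p=np.array([.2712,.6175,.2082])
R=Ro.from_euler("xyz",[94.80,89.905,-108.917],degrees=True).as_matrix()
for n,a in(("tips",.017),("body",-.049)):
  print(n,[proj(c,[p+R[:,0]*a+R[:,1]*u*.044])[0].round(1).tolist() for u in(1,-1)])
cc=load("pics/top0.npz")
print("top tips",[proj(cc,[p+R[:,0]*.017+R[:,1]*u*.044])[0].round(1).tolist() for u in(1,-1)])
cv2.imwrite("pics/c6.png",np.hstack([crop(c,115,85,60,70,8),crop(cc,50,275,38,70,8)]))
```

```text
tips [[118.8, 116.5], [122.5, 109.2]]
body [[116.1, 99.8], [120.0, 93.1]]
top tips [[68.8, 281.2], [45.8, 269.5]]
```

View pics/c6.png

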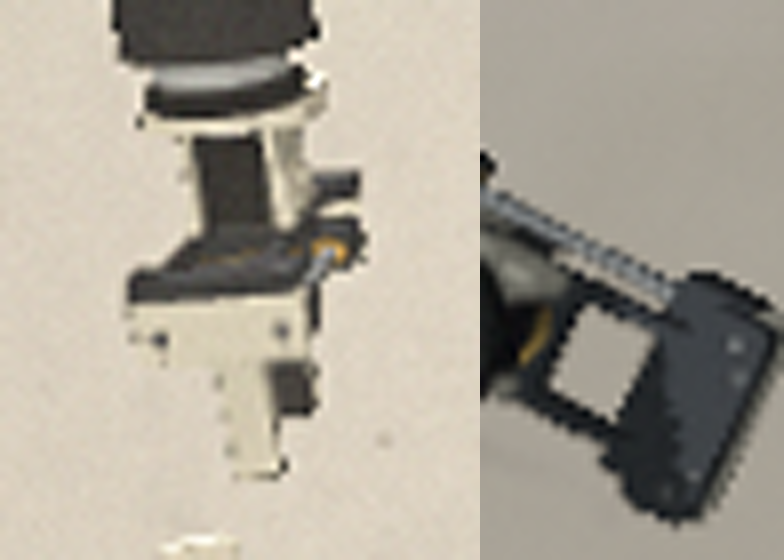

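The pictures show the fingertips sitting about 28 mm higher than the reported TCP implies. They closed round the head (41 mm) and ended at the housing's top, at about (175,405) in the crop. Pic c6 shows a similar offset at the start pose. I'll open, then feel my way down slowly.

```bash
python3 -m jog '{"fingers":[1,1,1,1,1],"dp":[[0,0,0],[0,0,0],[0,0,0],[0,0,0],[0,0,0]],"twist":[0,0,0,0,0]}'
python3 -m jog '{"fingers":[1,1,1,1,1],"dp":[[2,0,0],[4,0,0],[6,0,0],[8,0,0],[8,0,0]],"twist":[0,0,0,0,0]}'
python3 -c "
from h import *
show()"
```

```text
time_s: 5.0
tcp_pos: [0.4521, -0.3086, 0.0193]
eef_rot: [84.2, 89.7, -168.1]
contact_force: [-0.1, -0.8, 0.5]
gripper_width: 0.0785
time_s: 5.5
tcp_pos: [0.4518, -0.3085, 0.0108]
eef_rot: [80.2, 89.7, -172.0]
contact_force: [0.3, 0.4, 0.8]
gripper_width: 0.0877
t5.50 tcp [ 451.8 -308.5   10.8] jawyaw -162.2 down [-0.005 -0.001 -1.   ] F [0.3 0.4 0.8] w 87.7 J [-14.  21. -29.   0. -40.  31.]
```

Reported 10.8 mm would put the tips 6 mm under the table, and there is no force, so the reported height is biased. I'll continue to touch.

```bash
python3 -m jog '{"fingers":[1,1,1,1,1],"dp":[[3,0,0],[6,0,0],[9,0,0],[11,0,0],[11,0,0]],"twist":[0,0,0,0,0]}'
python3 -m jog '{"fingers":[1,1,1,1,1],"dp":[[1,0,0],[2,0,0],[3,0,0],[4,0,0],[4,0,0]],"twist":[0,0,0,0,0]}'
python3 - <<'E'
from h import *
s,R,jy=show()
c=cap("scene");t=cap("top")
cv2.imwrite("pics/c7.png",np.hstack([crop(c,290,245,70,60,7),crop(t,336,226,40,60,7)]))
E
```

```text
time_s: 6.0
tcp_pos: [0.4514, -0.3084, -0.0006]
eef_rot: [77.4, 89.7, -174.9]
contact_force: [-0.7, -0.2, 0.3]
gripper_width: 0.0874
time_s: 6.5
tcp_pos: [0.4514, -0.3084, -0.0047]
eef_rot: [76.7, 89.7, -175.5]
contact_force: [-0.3, -0.3, -0.3]
gripper_width: 0.0873
t6.50 tcp [ 451.4 -308.4   -4.7] jawyaw -162.2 down [-0.006 -0.    -1.   ] F [-0.3 -0.3 -0.3] w 87.3 J [-14.  22. -30.   0. -38.  31.]
```

View pics/c7.png

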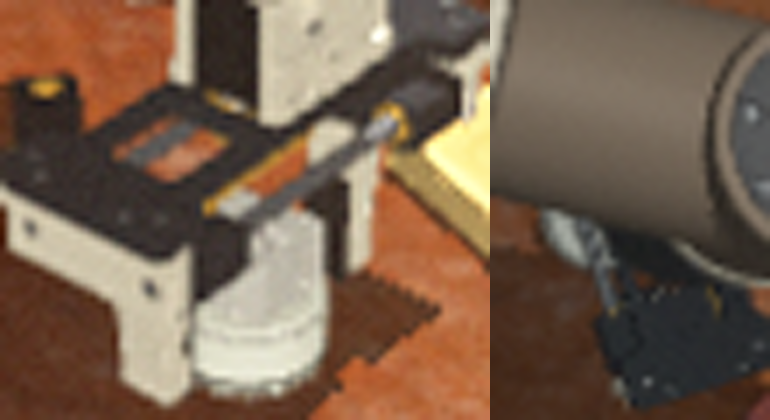

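Pic c7: the fingers straddle the white housing, with the near fingertip at (170,405), close to the table. I'll go a little lower, then grip.

```bash
python3 -m jog '{"fingers":[1,1,1,1,1],"dp":[[1,0,0],[2,0,0],[3,0,0],[4,0,0],[4,0,0]],"twist":[0,0,0,0,0]}'
python3 -m jog '{"fingers":[0.6,0.6,0.6,0.6,0.6],"dp":[[0,0,0],[0,0,0],[0,0,0],[0,0,0],[0,0,0]],"twist":[0,0,0,0,0]}' 40
python3 -m jog '{"fingers":[0.5,0.5,0.5,0.5,0.5],"dp":[[0,0,0],[0,0,0],[0,0,0],[0,0,0],[0,0,0]],"twist":[0,0,0,0,0]}' 40
python3 - <<'E'
from h import *
go((453,-307,100),(445,0,100),(478.5,242,100,80.7))
E
```

```text
time_s: 7.1
tcp_pos: [0.4513, -0.3084, -0.0087]
eef_rot: [76.3, 89.7, -176.0]
contact_force: [-0.2, -0.7, 0.5]
gripper_width: 0.0876
time_s: 7.6
tcp_pos: [0.4517, -0.3084, -0.0087]
eef_rot: [78.4, 89.7, -173.8]
contact_force: [1.6, -0.1, -0.9]
gripper_width: 0.0593
time_s: 8.1
tcp_pos: [0.4517, -0.3084, -0.0087]
eef_rot: [78.3, 89.7, -173.9]
contact_force: [-0.0, 0.3, 0.1]
gripper_width: 0.0592
t8.10 tcp [ 451.7 -308.4   -8.7] jawyaw -162.2 down [-0.005 -0.001 -1.   ] F [-0.   0.3  0.1] w 59.2 J [-14.  23. -30.   0. -38.  31.]
(453, -307, 100) dp [-108.7   -1.1    1.1] 
(445, 0, 100) dp [-108.8  -87.2  295.9] 
(478.5, 242, 100, 80.7) dp [-109.1 -193.   516.1] twist -62.9
```

Gripped: the width is 59.2 mm. Now I'll lift it and carry it round the front.

```bash
python3 -m jog '{"fingers":[0.5,0.5,0.5,0.5,0.5],"dp":[[-15,0,0],[-50,0,0],[-90,0,0],[-130,0,0],[-160,0,0]],"twist":[0,0,0,0,0]}'
python3 -m jog '{"fingers":[0.5,0.5,0.5,0.5,0.5],"dp":[[0,-10,34],[0,-24,80],[0,-38,126],[0,-52,172],[0,-64,218]],"twist":[-6,-14,-22,-30,-38]}'
python3 - <<'E'
from h import *
go((445,0,150),(478.5,242,150,80.7))
E
```

```text
time_s: 8.6
tcp_pos: [0.452, -0.308, 0.1528]
eef_rot: [73.0, 89.7, -179.3]
contact_force: [1.6, -0.2, -7.5]
gripper_width: 0.0595
time_s: 9.1
tcp_pos: [0.4448, -0.0792, 0.1518]
eef_rot: [31.8, 89.6, 177.9]
contact_force: [1.7, 0.9, -7.1]
gripper_width: 0.0591
t9.10 tcp [444.8 -79.2 151.8] jawyaw -124.0 down [-0.008  0.    -1.   ] F [ 1.7  0.9 -7.1] w 59.1 J [ 15.   2. -31.  -0. -57.  41.]
(445, 0, 150) dp [  1.8 -65.9  44.1] 
(478.5, 242, 150, 80.7) dp [   1.7 -285.3  151.5] twist -24.7
```

```bash
python3 -m jog '{"fingers":[0.5,0.5,0.5,0.5,0.5],"dp":[[0,-33,22],[0,-66,44],[0,-107,64],[0,-148,84],[0,-188,104]],"twist":[-5,-10,-15,-20,-24]}'
python3 - <<'E'
from h import *
go((478.5,242,150,80.7))
t=load("pics/top0.npz");s=load("pics/scene0.npz")
wax=lambda h,sa,v:(h>18)&(h<40)&(sa>40)&(v>150)
for bt,bs in(((125,193,162,230),(190,142,215,170)),((205,208,242,242),(210,175,240,210))):
    a=cen(t,bt,wax);b=cen(s,bs,wax);print(tri(t,a[0],s,b[0]))
for x,y,z in((.447,-.301,.056),):
    for c in (t,s):
        im,X,Y=rect(c,x,y,.05,z,.3);g=cv2.cvtColor(im,cv2.COLOR_BGR2GRAY)
# teal
te=lambda h,sa,v:(h>80)&(h<100)&(sa>120)
a=cen(t,(150,225,185,262),te);b=cen(s,(168,155,195,190),te);print("teal",onz(t,a[0],.05))
E
```

```text
time_s: 9.6
tcp_pos: [0.4621, 0.1362, 0.1508]
eef_rot: [11.3, 89.4, -178.5]
contact_force: [2.6, -0.5, -7.0]
gripper_width: 0.0595
t9.60 tcp [462.1 136.2 150.8] jawyaw -99.8 down [-0.01 -0.   -1.  ] F [ 2.6 -0.5 -7. ] w 59.5 J [ 40.   5. -27.  -0. -58.  41.]
(478.5, 242, 150, 80.7) dp [   0.7 -107.1    1.9] twist -0.5
(array([0.50737185, 0.39687362, 0.0259894 ]), np.float64(0.00487070730780462))
(array([0.45637274, 0.09463259, 0.02955974]), np.float64(0.002497014073746025))
teal [[0.37897536 0.29315604]]
```

```bash
python3 -m jog '{"fingers":[0.5,0.5,0.5,0.5,0.5],"dp":[[0,-30,0],[0,-60,1],[0,-90,1],[0,-106,2],[0,-106,2]],"twist":[0,0,0,0,0]}'
python3 -c "
from h import *
go((478,241,10))"
python3 - <<'E'
from h import *
t=cap("top");s=cap("scene")
cv2.imwrite("pics/c8.png",np.hstack([crop(t,180,215,110,110,3.6),crop(s,210,170,110,110,3.6)]))
E
```

```text
time_s: 10.1
tcp_pos: [0.4775, 0.2422, 0.1493]
eef_rot: [16.8, 89.3, -172.9]
contact_force: [-0.3, -0.5, -6.7]
gripper_width: 0.0594
t10.10 tcp [477.5 242.2 149.3] jawyaw -99.7 down [-0.012 -0.001 -1.   ] F [-0.3 -0.5 -6.7] w 59.4 J [ 48.  11. -21.  -1. -59.  33.]
(478, 241, 10) dp [139.3   0.6  -2.3]
```

View pics/c8.png

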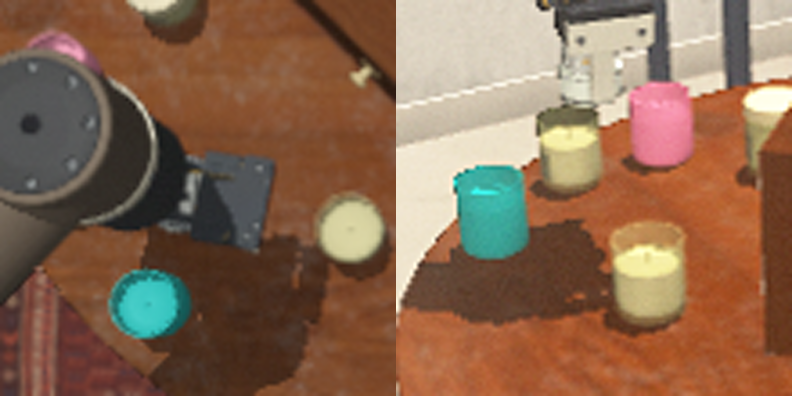

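The gripper hangs between the candles and clear of the turquoise one. Lowering now.

```bash
python3 -m jog '{"fingers":[0.5,0.5,0.5,0.5,0.5],"dp":[[30,0,0],[65,0,-1],[100,0,-2],[130,1,-2],[140,1,-2]],"twist":[0,0,0,0,0]}'
python3 -m jog '{"fingers":[0.5,0.5,0.5,0.5,0.5],"dp":[[3,0,0],[6,0,0],[9,0,0],[12,0,0],[13,0,0]],"twist":[0,0,0,0,0]}'
python3 -c "
from h import *
go((478,241,-8))"
```

```text
time_s: 10.7
tcp_pos: [0.475, 0.2355, 0.0067]
eef_rot: [29.5, 89.0, -160.4]
contact_force: [-1.1, -0.8, -6.5]
gripper_width: 0.059
time_s: 11.2
tcp_pos: [0.4751, 0.2358, -0.0058]
eef_rot: [27.5, 89.0, -162.3]
contact_force: [0.8, -0.6, -6.5]
gripper_width: 0.0593
t11.20 tcp [475.1 235.8  -5.8] jawyaw -99.9 down [-0.016 -0.005 -1.   ] F [ 0.8 -0.6 -6.5] w 59.3 J [ 47.  22. -31.  -1. -38.  33.]
(478, 241, -8) dp [ 2.1 -5.7 -2. ]
```

```bash
python3 -m jog '{"fingers":[0.5,0.5,0.5,0.5,0.5],"dp":[[-1,-2,-1],[-1,-4,-2],[0,-6,-2],[0,-6,-2],[0,-6,-2]],"twist":[0,0,0,0,0]}'
python3 -m jog '{"fingers":[0.5,0.5,0.5,0.5,0.5],"dp":[[1,0,0],[2,0,0],[3,0,0],[4,0,0],[4,0,0]],"twist":[0,0,0,0,0]}'
python3 -c "
from h import *
go((478,241,-8))"
```

```text
time_s: 11.7
tcp_pos: [0.4779, 0.2413, -0.006]
eef_rot: [28.0, 89.0, -161.9]
contact_force: [0.3, 0.1, -7.1]
gripper_width: 0.0595
time_s: 12.2
tcp_pos: [0.4777, 0.2413, -0.0087]
eef_rot: [28.1, 89.0, -161.8]
contact_force: [-6.6, -1.0, 11.4]
gripper_width: 0.0592
t12.20 tcp [477.7 241.3  -8.7] jawyaw -99.8 down [-0.016 -0.005 -1.   ] F [-6.6 -1.  11.4] w 59.2 J [ 47.  22. -30.  -1. -38.  33.]
(478, 241, -8) dp [-0.7  0.3 -0.3]
```

On the table, at the same reported height as the pick. I'll ease off, let go and lift straight up.

```bash
python3 -m jog '{"fingers":[0.5,0.5,0.75,0.75,0.75],"dp":[[-1,0,0],[-1,0,0],[-1,0,0],[-1,0,0],[-1,0,0]],"twist":[0,0,0,0,0]}'
python3 -m jog '{"fingers":[1,1,1,1,1],"dp":[[0,0,0],[0,0,0],[0,0,0],[0,0,0],[0,0,0]],"twist":[0,0,0,0,0]}'
python3 -m jog '{"fingers":[1,1,1,1,1],"dp":[[-10,0,0],[-40,0,0],[-80,0,0],[-120,0,0],[-160,0,0]],"twist":[0,0,0,0,0]}'
python3 -c "
from h import *
go((445,0,150),(432,-191,150),(432,-191,150,76))"
```

```text
time_s: 12.7
tcp_pos: [0.4782, 0.2417, -0.0074]
eef_rot: [27.2, 89.1, -162.6]
contact_force: [-0.3, -0.5, 0.4]
gripper_width: 0.0655
time_s: 13.2
tcp_pos: [0.4782, 0.2416, -0.0074]
eef_rot: [27.4, 89.1, -162.4]
contact_force: [-0.2, 0.1, -1.0]
gripper_width: 0.0875
time_s: 13.7
tcp_pos: [0.4805, 0.2421, 0.1551]
eef_rot: [26.8, 89.1, -163.0]
contact_force: [-0.1, 1.0, -0.5]
gripper_width: 0.0878
t13.70 tcp [480.5 242.1 155.1] jawyaw -99.8 down [-0.015 -0.004 -1.   ] F [-0.1  1.  -0.5] w 87.8 J [ 47.  11. -20.  -1. -60.  33.]
(445, 0, 150) dp [  6.7 244.6  -6.5] 
(432, -191, 150) dp [  7.7 435.  -26.3] 
(432, -191, 150, 76) dp [  7.7 435.  -26.3] twist 4.2
```

```bash
python3 -m jog '{"fingers":[1,1,1,1,1],"dp":[[1,48,-1],[2,96,-2],[4,144,-4],[5,192,-5],[6,240,-6]],"twist":[0,0,0,0,0]}'
python3 -m jog '{"fingers":[1,1,1,1,1],"dp":[[0,40,-4],[0,80,-8],[1,120,-12],[1,160,-16],[1,188,-20]],"twist":[1,2,3,4,4]}'
python3 - <<'E'
from h import *
go((432,-191,150,76))
t=cap("top");s=cap("scene");np.savez("pics/top2.npz",**t);np.savez("pics/scene2.npz",**s)
wax=lambda h,sa,v:(h>18)&(h<40)&(sa>40)&(v>150)
for bt in((125,193,162,230),(205,208,242,242)): print("candle",onz(t,cen(t,bt,wax)[0],.0555))
ims=[rect(c,x,y,.05,z,.3)[0] for c in(t,s) for x,y,z in((.478,.241,.056),(.432,-.191,.061))]
for im in ims: cv2.drawMarker(im,(im.shape[1]//2,)*2,(255,0,255),0,8)
cv2.imwrite("pics/c9.png",cv2.resize(np.vstack([np.hstack(ims[:2]),np.hstack(ims[2:])]),(600,600)))
E
```

```text
time_s: 14.2
tcp_pos: [0.4447, 0.003, 0.1516]
eef_rot: [26.6, 89.2, -163.2]
contact_force: [1.1, -0.8, -0.2]
gripper_width: 0.0878
time_s: 14.7
tcp_pos: [0.4318, -0.1878, 0.1525]
eef_rot: [32.3, 89.2, -161.6]
contact_force: [1.2, 0.3, -0.2]
gripper_width: 0.0874
t14.70 tcp [ 431.8 -187.8  152.5] jawyaw -103.9 down [-0.013 -0.004 -1.   ] F [ 1.2  0.3 -0.2] w 87.4 J [  1.   4. -29.   0. -58.  75.]
(432, -191, 150, 76) dp [ 2.5  3.  -1. ] twist 0.1
candle [[0.50228487 0.38875781]]Traceback (most recent call last):
  File "<stdin>", line 5, in <module>
TypeError: 'NoneType' object is not subscriptable
```

Run:
```python
from h import *
t=load("pics/top2.npz");s=load("pics/scene2.npz")
ims=[rect(c,x,y,.05,z,.3)[0] for c in(t,s) for x,y,z in((.478,.241,.056),(.432,-.191,.061))]
for im in ims: cv2.drawMarker(im,(im.shape[1]//2,)*2,(255,0,255),0,8)
cv2.imwrite("pics/c9.png",cv2.resize(np.vstack([np.hstack(ims[:2]),np.hstack(ims[2:])]),(600,600)))
```

```text
(no output)
```

View pics/c9.png

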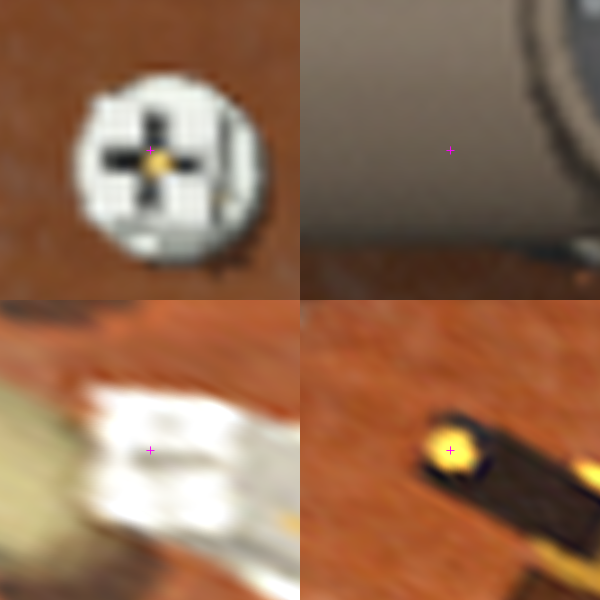

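Pic c9 (top view): the drive stands upright with its cross at about (152,161), so near (0.4745,0.2405). That is about 3 mm from the midpoint, with the cross at about -2°. In the scene view the spindle cap is at about (453,447), near (0.432,-0.190). I'll descend on the spindle.

```bash
python3 -m jog '{"fingers":[1,1,1,1,1],"dp":[[25,1,0],[50,2,0],[75,2,0],[95,2,0],[105,2,0]],"twist":[0,0,0,0,0]}'
python3 -c "
from h import *
go((432,-190,20,76))"
```

```text
time_s: 15.3
tcp_pos: [0.4292, -0.1903, 0.0462]
eef_rot: [29.8, 89.1, -164.1]
contact_force: [0.5, 0.2, 0.0]
gripper_width: 0.0878
t15.30 tcp [ 429.2 -190.3   46.2] jawyaw -104.0 down [-0.015 -0.004 -1.   ] F [0.5 0.2 0. ] w 87.8 J [  0.  12. -36.   0. -42.  75.]
(432, -190, 20, 76) dp [26.2 -1.2 -3. ] twist 0.0
```

```bash
python3 -m jog '{"fingers":[1,1,1,1,1],"dp":[[6,-1,-2],[12,-1,-3],[18,-1,-3],[24,-1,-3],[26,-1,-3]],"twist":[0,0,0,0,0]}'
python3 -m jog '{"fingers":[0.3,0.3,0.3,0.3,0.3],"dp":[[0,0,0],[0,0,0],[0,0,0],[0,0,0],[0,0,0]],"twist":[0,0,0,0,0]}' 10
python3 -m jog '{"fingers":[0.1,0.1,0.1,0.1,0.1],"dp":[[0,0,0],[0,0,0],[0,0,0],[0,0,0],[0,0,0]],"twist":[0,0,0,0,0]}' 10
python3 -m jog '{"fingers":[0.1,0.1,0.1,0.1,0.1],"dp":[[0,0,0],[0,0,0],[0,0,0],[0,0,0],[0,0,0]],"twist":[0,0,0,0,0]}' 40
python3 - <<'E'
from h import *
show()
s=cap("scene");cv2.imwrite("pics/c10.png",crop(s,262,232,60,60,8))
E
```

```text
time_s: 15.8
tcp_pos: [0.4318, -0.1901, 0.0198]
eef_rot: [29.2, 89.1, -164.7]
contact_force: [0.2, 0.0, -0.9]
gripper_width: 0.0877
time_s: 16.3
tcp_pos: [0.4319, -0.1902, 0.02]
eef_rot: [29.7, 89.1, -164.3]
contact_force: [-0.2, 0.2, -0.3]
gripper_width: 0.0532
time_s: 16.8
tcp_pos: [0.4319, -0.1902, 0.02]
eef_rot: [29.8, 89.1, -164.2]
contact_force: [-0.5, -0.4, 0.8]
gripper_width: 0.0198
time_s: 17.3
tcp_pos: [0.4319, -0.1902, 0.02]
eef_rot: [29.7, 89.1, -164.3]
contact_force: [0.0, -0.7, -0.1]
gripper_width: 0.0195
t17.30 tcp [ 431.9 -190.2   20. ] jawyaw -104.0 down [-0.015 -0.004 -1.   ] F [ 0.  -0.7 -0.1] w 19.5 J [  0.  15. -38.   0. -39.  75.]
```

View pics/c10.png

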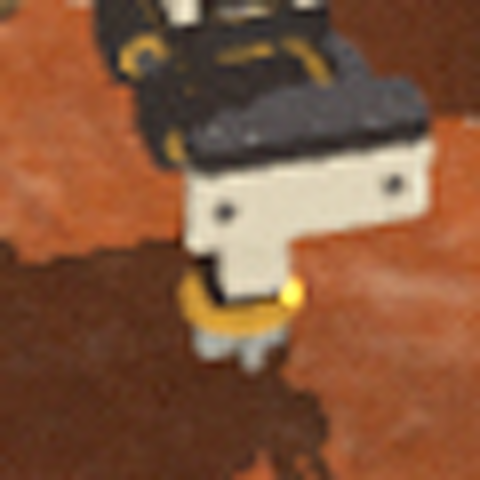

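The grip closed to 19.5 mm on the 20 mm flats, and pic c10 shows the finger round the black grip above the flange. I'll lift, carry it round the front and turn it.

```bash
python3 -m jog '{"fingers":[0.1,0.1,0.1,0.1,0.1],"dp":[[-15,0,0],[-50,0,0],[-90,0,0],[-125,0,0],[-145,0,0]],"twist":[0,0,0,0,0]}'
python3 -m jog '{"fingers":[0.1,0.1,0.1,0.1,0.1],"dp":[[0,-38,13],[0,-76,26],[0,-116,39],[0,-156,52],[0,-186,59]],"twist":[-3,-6,-9,-11,-11]}'
python3 -c "
from h import *
go((445,0,165),(475.5,241,165,87.5))"
```

```text
time_s: 17.85
tcp_pos: [0.435, -0.1897, 0.1678]
eef_rot: [35.6, 89.3, -158.3]
contact_force: [0.8, -0.2, -1.2]
gripper_width: 0.0198
time_s: 18.35
tcp_pos: [0.4218, 0.0069, 0.1671]
eef_rot: [21.9, 89.3, -161.0]
contact_force: [-0.0, -1.0, -1.9]
gripper_width: 0.0197
t18.35 tcp [421.8   6.9 167.1] jawyaw -92.9 down [-0.011 -0.004 -1.   ] F [-0.  -1.  -1.9] w 19.7 J [ 28.  -2. -32.  -0. -60.  59.]
(445, 0, 165) dp [  1.8   5.8 -23.6] 
(475.5, 241, 165, 87.5) dp [   0.6 -236.5  -42. ] twist -0.4
```

```bash
python3 -m jog '{"fingers":[0.1,0.1,0.1,0.1,0.1],"dp":[[0,-47,-9],[0,-94,-18],[0,-141,-26],[0,-188,-34],[0,-226,-41]],"twist":[0,0,0,0,0]}'
python3 -m jog '{"fingers":[0.1,0.1,0.1,0.1,0.1],"dp":[[15,-4,-1],[30,-8,-1],[45,-11,-1],[60,-11,-1],[65,-11,-1]],"twist":[0,0,0,0,0]}'
python3 - <<'E'
from h import *
go((475.5,241.5,80,87.5))
t=cap("top");s=cap("scene");np.savez("pics/top3.npz",**t);np.savez("pics/scene3.npz",**s)
cv2.imwrite("pics/c11.png",np.hstack([crop(s,215,165,60,70,8),crop(t,180,210,38,70,8)]))
print(proj(s,[[.4755,.241,0],[.4755,.241,.056]]))
E
```

```text
time_s: 18.85
tcp_pos: [0.4739, 0.2331, 0.1653]
eef_rot: [21.6, 89.3, -161.3]
contact_force: [0.3, -1.3, -1.4]
gripper_width: 0.0197
time_s: 19.35
tcp_pos: [0.4735, 0.243, 0.0984]
eef_rot: [25.4, 89.1, -157.4]
contact_force: [-0.9, -0.1, -1.8]
gripper_width: 0.0197
t19.35 tcp [473.5 243.   98.4] jawyaw -92.8 down [-0.014 -0.006 -1.   ] F [-0.9 -0.1 -1.8] w 19.7 J [ 48.  14. -25.  -0. -52.  39.]
(475.5, 241.5, 80, 87.5) dp [18.3  1.3 -2.3] twist -0.3
[[212.11809479 181.28722145]
 [210.94305291 167.17552982]]
```

View pics/c11.png

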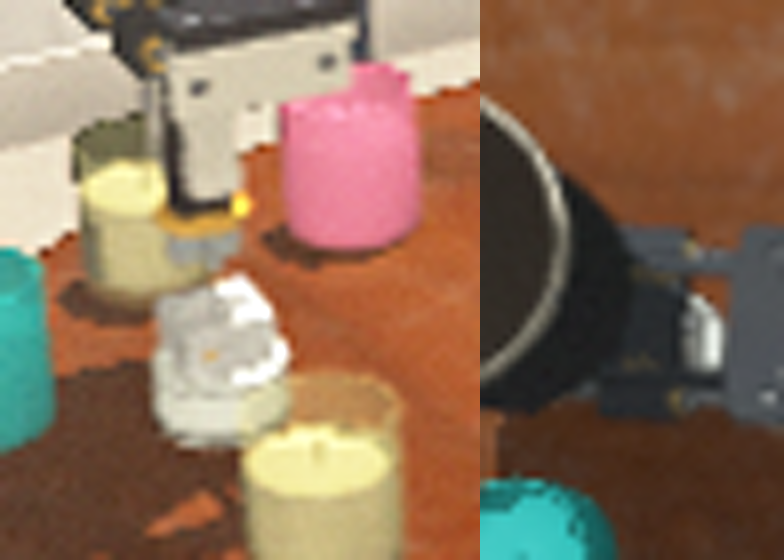

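Pic c11: the spindle (flange at about (202,220)) hangs above the head (about (222,300)). The small offset roughly matches what the TCP readings leave to correct. I'll centre it and feel down.

```bash
python3 -m jog '{"fingers":[0.1,0.1,0.1,0.1,0.1],"dp":[[4,1,-2],[8,1,-2],[12,1,-2],[17,1,-2],[18,1,-2]],"twist":[0,0,0,0,0]}'
python3 -m jog '{"fingers":[0.1,0.1,0.1,0.1,0.1],"dp":[[1,0,0],[2,0,0],[3,0,0],[4,0,0],[5,0,0]],"twist":[0,0,0,0,0]}'
python3 -c "
from h import *
go((475.5,241.5,74,87.5));print(st()[0]['moment'].round(2))"
```

```text
time_s: 19.95
tcp_pos: [0.4755, 0.2418, 0.0808]
eef_rot: [25.7, 89.1, -157.1]
contact_force: [0.0, 0.3, -1.4]
gripper_width: 0.0196
time_s: 20.45
tcp_pos: [0.4755, 0.2418, 0.0758]
eef_rot: [25.5, 89.2, -157.3]
contact_force: [0.5, -0.4, -2.1]
gripper_width: 0.0196
t20.45 tcp [475.5 241.8  75.8] jawyaw -92.8 down [-0.014 -0.006 -1.   ] F [ 0.5 -0.4 -2.1] w 19.6 J [ 48.  15. -26.  -0. -49.  40.]
(475.5, 241.5, 74, 87.5) dp [ 1.8  0.3 -0. ] twist -0.3
[-0.08  0.   -0.01]
```

```bash
python3 -m jog '{"fingers":[0.1,0.1,0.1,0.1,0.1],"dp":[[0.5,0,0],[1,0,0],[1.5,0,0],[2,0,0],[2,0,0]],"twist":[0,0,0,0,0]}'
python3 -c "
from h import *
show();print(st()[0]['moment'].round(2))"
python3 -m jog '{"fingers":[0.1,0.1,0.1,0.1,0.1],"dp":[[0.5,0,0],[1,0,0],[1.5,0,0],[1.5,0,0],[1.5,0,0]],"twist":[0,0,0,0,0]}'
python3 -c "
from h import *
show();print(st()[0]['moment'].round(2))"
```

```text
time_s: 20.95
tcp_pos: [0.4754, 0.2418, 0.0738]
eef_rot: [25.7, 89.1, -157.2]
contact_force: [0.6, 0.3, -2.0]
gripper_width: 0.0199
t20.95 tcp [475.4 241.8  73.8] jawyaw -92.8 down [-0.014 -0.006 -1.   ] F [ 0.6  0.3 -2. ] w 19.9 J [ 48.  15. -26.  -0. -49.  40.]
[-0.04 -0.07 -0.02]
time_s: 21.45
tcp_pos: [0.4754, 0.2417, 0.0723]
eef_rot: [25.8, 89.1, -157.1]
contact_force: [0.1, 0.4, -0.7]
gripper_width: 0.0199
t21.45 tcp [475.4 241.7  72.3] jawyaw -92.8 down [-0.014 -0.006 -1.   ] F [ 0.1  0.4 -0.7] w 19.9 J [ 48.  15. -27.  -0. -49.  40.]
[-0.05 -0.07 -0.02]
```

It's entering with no force. I'll carry on down slowly to just above the pin.

```bash
for i in 1 2; do python3 -m jog '{"fingers":[0.1,0.1,0.1,0.1,0.1],"dp":[[0.7,0,0],[1.4,0,0],[2.1,0,0],[2.8,0,0],[2.8,0,0]],"twist":[0,0,0,0,0]}' | grep -E "tcp|force"; done
python3 -c "
from h import *
show();print(st()[0]['moment'].round(2))"
```

```text
tcp_pos: [0.4753, 0.2417, 0.0693]
contact_force: [0.6, 0.7, -3.0]
tcp_pos: [0.4752, 0.2416, 0.0664]
contact_force: [0.2, 0.2, -0.8]
t22.45 tcp [475.2 241.6  66.4] jawyaw -92.8 down [-0.014 -0.006 -1.   ] F [ 0.2  0.2 -0.8] w 19.6 J [ 48.  16. -27.  -0. -48.  40.]
[-0.05 -0.08 -0.  ]
```

The lugs mesh, about 10 mm deep with no side force. Now against the spring.

```bash
for i in 1 2 3; do python3 -m jog '{"fingers":[0.1,0.1,0.1,0.1,0.1],"dp":[[0.6,0,0],[1.2,0,0],[1.8,0,0],[2.4,0,0],[2.6,0,0]],"twist":[0,0,0,0,0]}' | grep -E "tcp|force"; done
python3 -c "
from h import *
show();print(st()[0]['moment'].round(2))"
```

```text
tcp_pos: [0.4752, 0.2416, 0.0639]
contact_force: [-1.1, -1.0, 2.5]
tcp_pos: [0.4753, 0.2416, 0.0614]
contact_force: [-1.6, -1.4, 3.8]
tcp_pos: [0.4753, 0.2416, 0.0588]
contact_force: [-0.6, -0.3, 6.0]
t23.95 tcp [475.3 241.6  58.8] jawyaw -92.8 down [-0.014 -0.006 -1.   ] F [-0.6 -0.3  6. ] w 19.7 J [ 48.  16. -27.  -0. -47.  40.]
[-0.33  0.67  0.03]
```

```bash
for i in 1 2; do python3 -m jog '{"fingers":[0.1,0.1,0.1,0.1,0.1],"dp":[[0.4,0,0],[0.8,0,0],[1.2,0,0],[1.4,0,0],[1.4,0,0]],"twist":[0,0,0,0,0]}' | grep -E "tcp|force"; done
python3 -c "
from h import *
show();print(st()[0]['moment'].round(2))"
```

```text
tcp_pos: [0.4753, 0.2416, 0.0576]
contact_force: [-2.2, -0.9, 6.3]
tcp_pos: [0.4753, 0.2416, 0.0563]
contact_force: [-2.4, -1.1, 6.9]
t24.95 tcp [475.3 241.6  56.3] jawyaw -92.8 down [-0.013 -0.006 -1.   ] F [-2.4 -1.1  6.9] w 19.6 J [ 48.  17. -27.  -0. -47.  40.]
[-0.44  0.96 -0.03]
```

```bash
for i in 1 2 3; do python3 -m jog '{"fingers":[0.1,0.1,0.1,0.1,0.1],"dp":[[0.2,0,0],[0.4,0,0],[0.6,0,0],[0.6,0,0],[0.6,0,0]],"twist":[0,0,0,0,0]}' | grep -E "tcp|force"; done
python3 -c "
from h import *
show();print(st()[0]['moment'].round(2))"
```

```text
tcp_pos: [0.4754, 0.2416, 0.056]
contact_force: [-2.7, -2.2, 8.9]
tcp_pos: [0.4754, 0.2416, 0.056]
contact_force: [-4.0, -0.5, 11.5]
tcp_pos: [0.4754, 0.2416, 0.056]
contact_force: [-3.9, -0.9, 10.7]
t26.45 tcp [475.4 241.6  56. ] jawyaw -92.8 down [-0.013 -0.006 -1.   ] F [-3.9 -0.9 10.7] w 19.5 J [ 48.  17. -28.  -0. -47.  40.]
[-0.52  1.59 -0.04]
```

Travel stopped at reported z = 56.0 mm, exactly the expected home height. I'll add a firm but moderate press, then check visually.

```bash
for i in 1 2; do python3 -m jog '{"fingers":[0.1,0.1,0.1,0.1,0.1],"dp":[[0.5,0,0],[1,0,0],[1.3,0,0],[1.3,0,0],[1.3,0,0]],"twist":[0,0,0,0,0]}' | grep -E "tcp|force"; done
python3 - <<'E'
from h import *
show();print(st()[0]['moment'].round(2))
s=cap("scene");t=cap("top")
wax=lambda h,sa,v:(h>18)&(h<40)&(sa>40)&(v>150)
s0=load("pics/scene0.npz");t0=load("pics/top0.npz")
for b in((190,142,206,170),(210,175,240,210)): print("scene candle",cen(s0,b,wax)[0],cen(s,b,wax)[0])
b=(205,208,242,242);print("top B",cen(t0,b,wax)[0],cen(t,b,wax)[0])
cv2.imwrite("pics/c12.png",crop(s,212,165,70,70,8))
show()
E
```

```text
tcp_pos: [0.4754, 0.2416, 0.056]
contact_force: [-6.7, -1.7, 16.6]
tcp_pos: [0.4755, 0.2417, 0.056]
contact_force: [-6.3, -2.2, 17.3]
t27.45 tcp [475.5 241.7  56. ] jawyaw -92.7 down [-0.012 -0.006 -1.   ] F [-6.3 -2.2 17.3] w 19.8 J [ 48.  17. -28.  -0. -47.  40.]
[-0.79  2.65  0.03]
scene candle [200.4625 157.275 ] [200.65822785 157.85443038]
scene candle [224.95415473 192.09455587] [224.18434343 190.90151515]
top B [222.12444444 223.60888889] [222.11013216 223.59911894]
t27.55 tcp [475.5 241.7  56. ] jawyaw -92.7 down [-0.012 -0.006 -1.   ] F [-6.4 -3.4 17.6] w 19.6 J [ 48.  17. -28.  -0. -47.  40.]
```

View pics/c12.png

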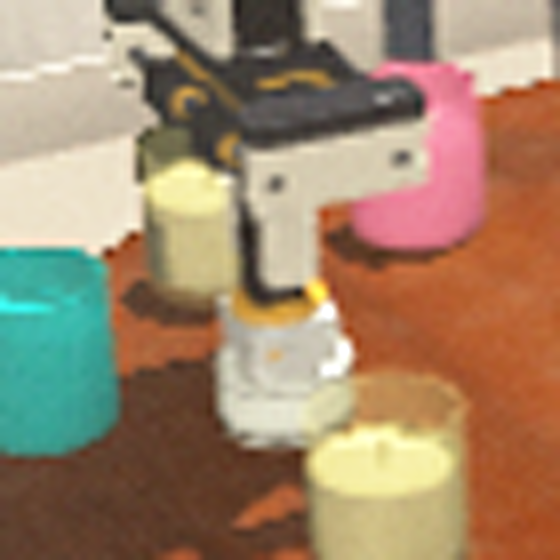

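Pic c12: the flange (about (270,310)) sits flush on the drive's head, the lugs are hidden in the socket and the candles are where they were. Handing in.

```bash
python3 -c "
from h import *
show();print(r.close_job())"
```

```text
t27.55 tcp [475.5 241.7  56. ] jawyaw -92.7 down [-0.012 -0.006 -1.   ] F [-6.4 -3.4 17.6] w 19.6 J [ 48.  17. -28.  -0. -47.  40.]
the job is handed in; nothing more can be done
None
```

The job is handed in. The drive stands upright between the two candles, and the spindle is fully home in its socket. The arm still grips the spindle and presses it down, so you can tighten the locking screw.

**Final checks (handed in at 27.6 s):**
- **Spindle home:** The lugs entered with no side force after a turn of about 11°. The spring then pushed back as described, and the tool stopped 36 mm above its height when I gripped the spindle on the table, which is the fully home height. In the last picture the flange sits flush on the drive.
- **Press and grip:** The arm presses with about 17 N downward, with about 7 N sideways. The grip is set to 40 N on the 20 mm flats (width reads 19.6 mm).
- **Candles:** The right candle has not moved in the top view. In the scene view both candles match their start positions to about 1 pixel. I didn't re-measure the jars, tin or card box; the arm never touched down near them.

**What disagreed:**
- **Tool height:** The pictures put the fingertips about 28 mm higher than the reported height implied. My first grasp closed on the drive's head instead of its housing. I opened, felt my way lower and gripped the housing properly; heights after that were judged by contact.
- **Camera agreement:** The two cameras differ by up to about 5 mm in y. I trusted the top view, which agreed with the arm's own position to about 2 mm.
- **Drive position:** The drive is about 3 mm off the exact midpoint between the candles, nearly all of it towards the robot. I left it there.
- **Picture budget:** I viewed 15 pictures, against a budget of 10, or 12 at most if needed. The extra ones went mostly on sorting out the height problem.

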